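# Idle the parts washer and hold its sprung lid below balance

### The job

Turn the pump's red-gripped lever to the yellow idle mark while the parts washer is still shut. Then lift the washer's sprung lid by its orange handle a little past its balance point, never letting it fly open to its back stop, and ease it back to just below the balance point (within about ten degrees), on the side where it would drop shut if let go. Finish while still holding the lid there by the handle, so that the parts can drip and vent, and leave the bottle, the spanner and the bearing ring where they lie.

Things in the scene. Friction and masses are not known exactly. Their poses are not given: they have to be found in the camera images.
- washer: Bench parts washer, fixed to the table: blue open tank 200 (x) x 300 (y) x 100 mm high with 6 mm walls; origin at the centre of its underside on the table, its own -x is the front (handle side), +x the hinge side. A white disc of 85 mm radius stands on its +y side about the hinge, 151 to 160 mm from the middle; it carries a red stripe at the lid's balance angle and green stripes just below it, at lid angles 0.77 to 0.89 rad.
- lid (a joint): Angle of the lid in rad: 0 shut (level), growing as its front edge rises; back stop at 1.6. Steel lid plate 200 x 302 x 10 mm. The balance point is at 0.95 rad (54 degrees): below it the lid falls shut by itself (about 2 N of lift at the handle starts it from shut, and about 0.5 N at the handle carries it 0.1 rad below balance), above it a spring drives it open (under 4 N at the handle). Light friction of 0.02 N m. Letting it beyond 1.4 counts as flying open.
- lid_hinge (a point): Middle of the lid's hinge line, which runs along the washer's y, 100 mm behind the washer's centre (its +x) and 107 mm above the table.
- lid_handle (a point): Orange U-shaped bail handle in the plane of the lid, carried by and turning with the lid: a round bar 14 mm thick and 120 mm long along the washer's y, 250 mm from the hinge line and 50 mm in front of the lid's front edge, free all round, on two 14 mm side arms at its ends. Origin at the middle of the bar (107 mm above the table when shut). It can be pinched from above across the bar, and the bar turns between the fingers as the lid swings. Its x axis points to the hinge.
- pump_unit: Pump control fixed to the table: round grey housing of 100 mm radius, 45 mm high, black dial on top; origin at the centre of its underside, the vertical lever pivot passes through it.
- lever (a joint): Angle of the pump lever in rad about the vertical pivot, anticlockwise from above positive; at 0 it points along the housing's own -x. Range -0.95 to 0.95. It stays where left (friction 0.12 N m, about 1.6 N at the grip).
- lever_grip (a point): Middle height to grip on the lever's upright red post: 22 mm diameter, 75 mm from the pivot, 96 mm above the table; the post stands 51 mm above the 8 mm thick, 14 mm wide lever arm and its top is at 116 mm. The lever arm's top is at 65 mm. Its x axis points along the lever to the pivot.
- idle_mark: Yellow idle mark, flat on the dial: a stripe 16 mm wide from 25 to 97 mm from the pivot. Origin on the pivot line, 46 mm above the table; the stripe runs along its own -x, so the lever is at idle when it points the same way, straight over the stripe (the lever's angle then equals the mark's yaw minus the housing's yaw).
- oil_bottle: Bystander: green oil bottle, 48 mm diameter, 130 mm high, standing; origin at the centre of its underside.
- spanner: Bystander: steel spanner lying on the table near the washer's front right corner, about 180 mm long, along its own x; origin under its middle.
- bearing: Bystander: steel bearing ring, 80 mm outside diameter, 18 mm high, lying flat; origin at the centre of its underside.
Things that resemble listed ones, but are neither listed nor needed, are in the scene too. What is meant by the pump_unit is not purple, and is the larger of those in its own colour.

How it is judged:
On the way, in this order (a step that is already met when the one before it is completed fails the run):
1. the pump lever points along the idle mark (within 0.1 rad) while the lid is still shut (below 0.06 rad) (angle between the x axis of lever_grip and the x axis of idle_mark, either way round below 0.1 rad and value of joint lid below 0.06 rad), for 0.3 s.
2. the lid is raised past its balance point (above 0.98 rad) (value of joint lid above 0.98 rad), for 0.1 s.
At the end, for the whole second after the job is handed in: The robot still holds the lid by its handle (contact over 0.1 N), at rest between 0.75 and 0.925 rad, just below the 0.95 rad balance point; the pump lever is within 0.1 rad of the idle mark; bottle, spanner and bearing within 30 mm of where they were and not touching the washer (value of joint lid between 0.75 and 0.925 rad and velocity of joint lid between -0.1 and 0.1 rad/s and (contact force between any of the fingers, the arm and lid_c1 above 0.1 N or contact force between any of the fingers, the arm and lid_c2 above 0.1 N or contact force between any of the fingers, the arm and lid_c3 above 0.1 N) and angle between the x axis of lever_grip and the x axis of idle_mark, either way round below 0.1 rad and contact force between each of oil_bottle, spanner, bearing and washer below 0.1 N and distance of each of oil_bottle, spanner, bearing from where it was at the start of the episode below 0.03 m); the arm keeps its last pose, push and grip.
It fails at once if the lid flies open towards its back stop (beyond 1.4 rad) (value of joint lid above 1.4 rad).
It fails at once if the bottle, the spanner or the bearing ring is disturbed (moved 30 mm or the bottle tipped) (distance of any of oil_bottle, spanner, bearing from where it was at the start of the episode above 0.03 m or angle between oil_bottle's own z axis and vertical above 0.4 rad).
It also fails if it takes over 59 s, if anything falls off the work surface, if the arm or the gripper's body presses on something with over 40 N, if the wrist force passes 120 N, or if a joint passes its speed limit or range.

### The arm

A 6-joint arm with a two-finger parallel gripper is mounted at the origin on the work surface. World frame = base frame: x ahead of the robot, y to its left, z up, the work surface at z = 0. Lengths are in m, angles in rad, forces in N, time in s.
With the tool pointing down it reaches from about 0.25 to 0.8 m from the base axis. Payload 3.9 kg.
Tool frame: the origin (TCP) lies at the very end of the fingers, on their centre line; the grasp point (between the pads) lies 19 mm behind it (robot.hold_point_z is the distance from the TCP to the grasp point, in m); y points along the fingers, z is the direction in which the jaws open and shut, and the axes are right-handed (so a half turn about y gives the same grasp; the last joint's range is limited). The gripper opens to 85 mm and grips with 20 to 120 N. Pads are 22 mm wide; open, the fingers measure 114 mm over their backs; the gripper's body (76 mm by 85 mm) begins 54 mm behind the grasp point. The pads swing forward as they close: fully open they stand 13 mm farther back than shut.
Start: joints at [1.192, 0.26, -0.138, 1.173, 0, 1.571], TCP at [0.194, 0.488, 0.231] pointing down, gripper open.
Joint ranges: [-2.78, 2.78], [-0.83, 1.72], [-1.28, 1.37], [-1.9, 2.12], [-1.57, 1.48], [-3.14, 3.14]. Speed limits (rad/s): [2.57, 2.57, 3.14, 3.14, 3.14, 3.14].

### API

Orientations are given as a 3x3 rotation matrix whose columns are the frame's x, y, z axes.
In Python, from workcell import robot gives the robot as it stands. The module is installed in compiled form; this text tells all that it offers.
- The arm moves only by the shell command python3 -m inch 'ROWS' [FORCE]. ROWS is JSON, one flat list of numbers, 7 for each row, row after row: the opening, from -1 (shut) to 1 (fully open), then the shift along the tool's x, y, z each as a share of 75 cm, from -1 to 1, then the turn, a rotation vector about the tool's x, y, z each as a share of pi rad, from -1 to 1. A call has 1 to 5 rows; each row shifts and turns the commanded pose from where the row before left it, along the tool's axes as they then stand; what a row does not reach is not made up. A row lasts 1/8 s, in which the tool goes at most 62.5 mm and 10.7 degrees, less where a joint would pass 70% of its speed; a pose out of reach is approached as far as the arm can. A call with a number of a shift or a turn outside -1 to 1 is refused whole. A call with a gripper value outside its range is refused whole. The fingers move at their own pace and stop on an object; FORCE is the grip in N (left out, the last holds). Time passes only in rows, so rows that do not move let the fingers close. It gives the time, the measured TCP pose, the force and the opening at its end, in the units of the state.
- robot.get_state(): the state, without advancing time (a new reading comes with each control period).
- robot.capture(name): name is "side" or "top" or "wrist"; returns the picture (384x512x3 uint8, red, green, blue); there is no depth.
- robot.get_calibration(name): a dict with "fx", "fy", "cx", "cy" (pixels), "world_from_camera" (4x4, takes a point from camera to world coordinates); the wrist camera has in their place "hand_eye" (4x4, takes a point from camera to tool coordinates, whose origin is the TCP and whose axes are the tool frame's). Camera axes: x right, y down, z forward; pixel columns grow to the right and rows downward; lengths in m; the calibration is good to about 2 mm. A picture is of the moment at which its call begins: read the wrist's pose just before it. get_calibration takes no time and is no camera call.
- robot.job_done(): hands the job in, once; it reports no verdict.
The state is a dict: "t": time; "joints": joint angles; "joint_velocities": joint speeds; "effort": joint torques, N m; "eef_pos": TCP position; "orientation": TCP orientation; "wrist_force": force on the tool from outside, world axes, zero at the start; "moment": the same for the moment, N m; "grip_width": finger opening in m.
Only numpy, scipy, OpenCV 4.12 (cv2) and the standard library are available. Lean on these libraries where they do the work, as an engineer would, in place of code of your own. Each camera call takes 0.05 s, during which the arm holds its last target. There are 200 camera calls.

## Working session

There is one attempt and no reset: what is moved stays moved. The work goes in short steps, Python scripts to look and compute and a shell command to move; the robot and the scene stay as the last step left them, time stands still between calls to the robot, and variables do not carry over. Pictures are saved under pics/ and viewed, about 8 in all and at most 12, crops included, and the job is handed in when it is done.

```bash
mkdir -p pics
python3 - <<'E'
from workcell import robot
import cv2, numpy as np
np.set_printoptions(precision=4,suppress=True)
s=robot.get_state();print(s['t'],s['eef_pos'],s['orientation'],s['grip_width'],robot.hold_point_z)
for n in("side","top"):
    im=robot.capture(n);cv2.imwrite(f'pics/{n}0.png',cv2.cvtColor(im,cv2.COLOR_RGB2BGR));np.save(f'{n}0.npy',im)
    print(n,robot.get_calibration(n))
print(robot.get_calibration('wrist'))
E
```

```text
0.0 [0.1939 0.4871 0.2305] [[ 0.9291 -0.0007  0.3698]
 [-0.3698 -0.0018  0.9291]
 [ 0.     -1.     -0.002 ]] 0.0854754517199676 0.0187
side {'fx': 468.72052276207614, 'fy': 468.72052276207614, 'cx': 251.49390868954976, 'cy': 186.59983189098895, 'world_from_camera': array([[ 0.9978, -0.0571,  0.0337,  0.5175],
       [-0.0629, -0.6553,  0.7527, -1.0606],
       [-0.0209, -0.7532, -0.6575,  1.0158],
       [ 0.    ,  0.    ,  0.    ,  1.    ]])}
top {'fx': 418.23857415382867, 'fy': 418.23857415382867, 'cx': 249.6746789213942, 'cy': 189.67099725676584, 'world_from_camera': array([[-0.0275, -0.9844,  0.1737,  0.3385],
       [-0.9991,  0.0328,  0.0277, -0.0447],
       [-0.0329, -0.1728, -0.9844,  1.2721],
       [ 0.    ,  0.    ,  0.    ,  1.    ]])}
{'fx': 264.67979491933886, 'fy': 264.67979491933886, 'cx': 253.5506373745204, 'cy': 192.4943280437259, 'hand_eye': array([[ 0.0005,  0.9557,  0.2942, -0.0753],
       [-0.0001, -0.2942,  0.9557, -0.1424],
       [ 1.    , -0.0005,  0.    , -0.0001],
       [ 0.    ,  0.    ,  0.    ,  1.    ]])}
```

View pics/top0.png

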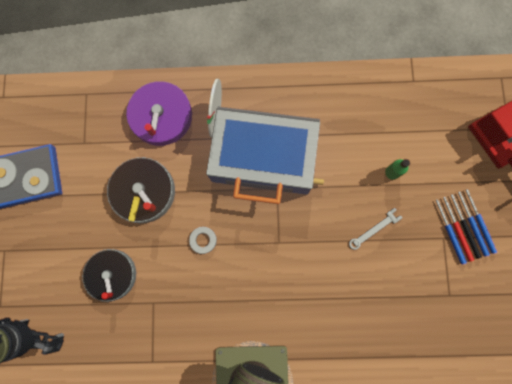

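View pics/side0.png

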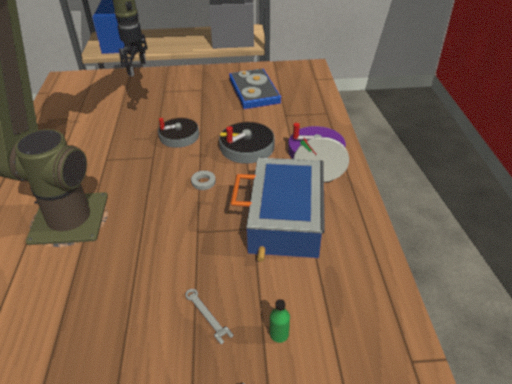

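The top view shows the pump (grey, the larger one) at about (140,190), with its yellow mark at (134,208) and red post at (149,206). The washer is at (264,150) with its orange handle at (258,197). The bearing is at (203,240), the spanner at (375,230) and the bottle at (398,168).

```bash
cat > h.py <<'E'
from workcell import robot
import cv2, numpy as np
np.set_printoptions(precision=4,suppress=True)
def ray(n,uv,z):
    c=robot.get_calibration(n)
    if n=='wrist':
        s=robot.get_state();T=np.eye(4);T[:3,:3]=s['orientation'];T[:3,3]=s['eef_pos'];T=T@c['hand_eye']
    else:T=c['world_from_camera']
    uv=np.atleast_2d(uv).astype(float)
    d=np.c_[(uv[:,0]-c['cx'])/c['fx'],(uv[:,1]-c['cy'])/c['fy'],np.ones(len(uv))]@T[:3,:3].T
    o=T[:3,3]
    return o+d*((z-o[2])/d[:,2])[:,None]
def proj(n,p):
    c=robot.get_calibration(n);T=np.linalg.inv(c['world_from_camera'])
    q=np.atleast_2d(p)@T[:3,:3].T+T[:3,3]
    return np.c_[c['fx']*q[:,0]/q[:,2]+c['cx'],c['fy']*q[:,1]/q[:,2]+c['cy']]
def hsv(im,lo,hi,box=None):
    m=cv2.inRange(cv2.cvtColor(im,cv2.COLOR_RGB2HSV),lo,hi)
    if box:
        k=np.zeros_like(m);x0,y0,x1,y1=box;k[y0:y1,x0:x1]=1;m*=k
    y,x=np.nonzero(m);return np.c_[x,y]
E
python3 - <<'E'
from h import *
im=np.load('top0.npy')
def axis(P):
    c=P.mean(0);u,s,v=np.linalg.svd(P-c,full_matrices=False);return c,v[0],s/np.sqrt(len(P)),len(P)
Y=hsv(im,(20,120,120),(35,255,255),(110,160,175,225));Yw=ray('top',Y,.046)[:,:2];print('yellow',axis(Yw))
R=hsv(im,(0,150,90),(8,255,255),(110,160,175,225));print('red px',R.min(0),R.max(0),R.mean(0),'w@116',ray('top',R.mean(0),.1))
O=hsv(im,(5,150,100),(16,255,255),(225,170,295,210));print('orange px',O.min(0),O.max(0));Ow=ray('top',O,.107)[:,:2];print(axis(Ow))
r=cv2.minAreaRect(O.astype(np.float32));b=cv2.boxPoints(r);print('orange rect',r,ray('top',b,.107)[:,:2])
# dial circle
k=hsv(im,(0,0,0),(179,90,50),(100,150,180,230));h=cv2.convexHull(k.astype(np.int32));W=ray('top',h[:,0],.045)[:,:2]
print('dial',cv2.minEnclosingCircle(W.astype(np.float32)),cv2.fitEllipse(W.astype(np.float32)))
big=cv2.resize(im[140:235,100:220],None,fx=6,fy=6,interpolation=cv2.INTER_CUBIC);cv2.imwrite('pics/c1.png',cv2.cvtColor(big,cv2.COLOR_RGB2BGR))
s=np.load('side0.npy')
Ry=hsv(s,(0,150,90),(8,255,255),(215,115,275,165));print('side red',Ry.min(0),Ry.max(0),Ry.mean(0))
E
```

```text
yellow (array([0.5102, 0.3376]), array([-0.973 ,  0.2306]), array([0.0214, 0.0059]), 168)
red px [143 203] [155 210] [148.7952 206.4578] w@116 [[0.5063 0.2771 0.1   ]]
orange px [233 179] [281 203]
(array([ 0.5289, -0.0322]), array([0.1632, 0.9866]), array([0.0477, 0.015 ]), 386)
orange rect ((257.3968811035156, 191.1663055419922), (48.018070220947266, 19.576053619384766), 6.788974285125732) [[ 0.5216  0.0376]
 [ 0.5774  0.0298]
 [ 0.5564 -0.1049]
 [ 0.5012 -0.0961]]Traceback (most recent call last):
  File "<stdin>", line 10, in <module>
TypeError: 'NoneType' object is not subscriptable
```

Run:
```python
from h import *
im=np.load('top0.npy')
print(im[185,120],im[200,165],im[221,145])
g=im.max(2).copy();m=np.zeros(g.shape,np.uint8);m[145:235,95:190]=(im.max(2).astype(int)<80)[145:235,95:190]
n,l,st,c=cv2.connectedComponentsWithStats(m);i=1+np.argmax(st[1:,4]);print(st[i])
y,x=np.nonzero(l==i);h=cv2.convexHull(np.c_[x,y].astype(np.int32));W=ray('top',h[:,0],.045)[:,:2]
print('dial',cv2.minEnclosingCircle(W.astype(np.float32)),cv2.fitEllipse(W.astype(np.float32)))
big=cv2.resize(im[140:235,100:220],None,fx=6,fy=6,interpolation=cv2.INTER_CUBIC);cv2.imwrite('pics/c1.png',cv2.cvtColor(big,cv2.COLOR_RGB2BGR))
s=np.load('side0.npy')
Ry=hsv(s,(0,150,90),(8,255,255),(215,115,275,165));print('side red',Ry.min(0),Ry.max(0),Ry.mean(0))
```

```text
[63 50 44] [61 50 44] [94 91 84]
[ 108  159   62   62 2491]
dial ((0.5684599280357361, 0.3229259252548218), 0.09451735019683838) ((0.5683258771896362, 0.32292646169662476), (0.18751317262649536, 0.18834418058395386), 61.05838394165039)
side red [226 126] [232 141] [229.2118 133.0235]
```

View pics/c1.png

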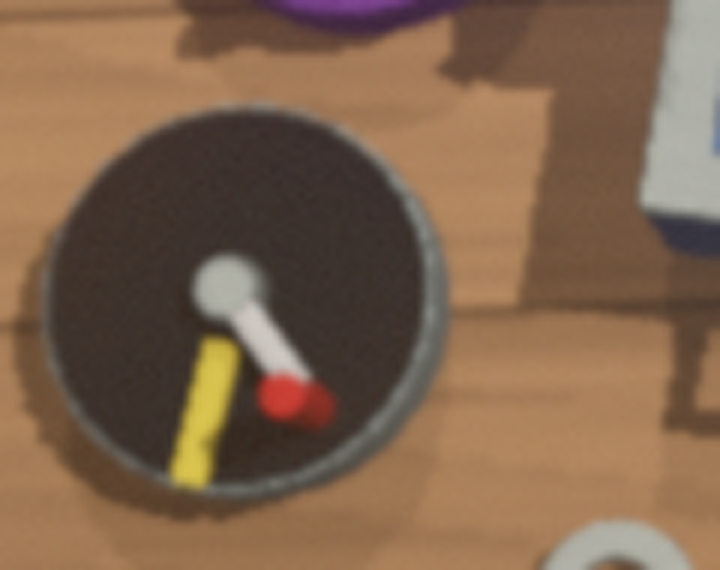

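The crop shows the pivot at the centre of the dial, the yellow stripe below it and slightly left, and the red post top at crop (283,397). The lever has to turn about 50° clockwise. I'm moving above the post now.

```bash
python3 -m inch '[1,0.08,0,-0.017,0,0,0, 1,0.08,0,-0.017,0,0,0, 1,0.08,0,-0.017,0,0,0, 1,0.08,0,-0.017,0,0,0, 1,0.08,0,-0.017,0,0,0]' 30
```

```text
t: 0.72
eef_pos: [0.4506, 0.3162, 0.231]
orientation: [[0.929, -0.0, 0.37], [-0.37, -0.0, 0.929], [-0.0, -1.0, -0.0]]
wrist_force: [0.6, 0.6, -0.4]
grip_width: 0.0855
```

Run:
```python
from h import *
s=robot.get_state();print(s['t'],s['eef_pos'],s['joints'])
im=robot.capture('wrist');np.save('w1.npy',im);cv2.imwrite('pics/w1.png',cv2.cvtColor(im,cv2.COLOR_RGB2BGR))
Y=hsv(im,(20,120,120),(35,255,255));R=hsv(im,(0,150,90),(8,255,255))
print(len(Y),len(R));Yw=ray('wrist',Y,.046)[:,:2];c=Yw.mean(0);print(c,np.linalg.svd(Yw-c,full_matrices=False)[2][0])
print(R.min(0),R.max(0))
```

```text
0.725 [0.4506 0.3162 0.231 ] [ 0.6118  0.3042 -0.0764  1.1906  0.0002  0.9905]
695 603
[0.5171 0.3242] [-0.0916  0.9958]
[232 219] [251 255]
```

View pics/w1.png

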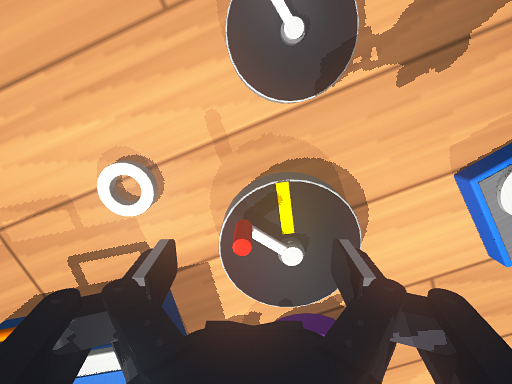

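The wrist view shows the post top at (242,247), the hub at (291,257) and the stripe from (283,182) to (289,233).

Run:
```python
from h import *
im=np.load('w1.npy')
Y=hsv(im,(20,120,120),(35,255,255),(265,170,305,245));Yw=ray('wrist',Y,.046)[:,:2];c=Yw.mean(0);v=np.linalg.svd(Yw-c,full_matrices=False)[2][0];v*=-np.sign(v[0])
print('mark',c,v,'pivot est',c-v*.061)
print('red top',ray('wrist',[242,247],.116),'hub',ray('wrist',[291,257],.066))
```

```text
mark [0.5161 0.3319] [-0.9726  0.2327] pivot est [0.5754 0.3177]
red top [[0.514  0.2749 0.116 ]] hub [[0.5767 0.3161 0.066 ]]
```

```bash
python3 -m inch '[1,0.047,0,-0.01,0,0,0, 1,0.047,0,-0.01,0,0,0, 1,0,0.05,0,0,0,0, 1,0,0.05,0,0,0,0, 1,0,0,0,0,0,0]' 30
python3 - <<'E'
from h import *
s=robot.get_state();print(s['t'],s['eef_pos'],s['joint_velocities'])
im=robot.capture('wrist');np.save('w2.npy',im);cv2.imwrite('pics/w2.png',cv2.cvtColor(im,cv2.COLOR_RGB2BGR))
Y=hsv(im,(20,120,120),(35,255,255),(200,120,380,330));R=hsv(im,(0,150,90),(8,255,255))
print(len(Y),len(R));Yw=ray('wrist',Y,.046)[:,:2];c=Yw.mean(0);v=np.linalg.svd(Yw-c,full_matrices=False)[2][0];print(c,v,c+v*np.sign(v[0])*.061)
print(R.min(0),R.max(0))
E
```

```text
t: 1.4
eef_pos: [0.5064, 0.2761, 0.153]
orientation: [[0.929, -0.007, 0.37], [-0.37, -0.004, 0.929], [-0.005, -1.0, -0.006]]
wrist_force: [-0.4, -0.5, 0.3]
grip_width: 0.0857
1.4 [0.5064 0.2761 0.153 ] [ 0.0039 -0.0352  0.0819  0.0364 -0.0016 -0.0017]
2266 1066
[0.5413 0.2919] [ 0.6706 -0.7418] [0.5822 0.2466]
[  2 185] [273 342]
```

View pics/w2.png

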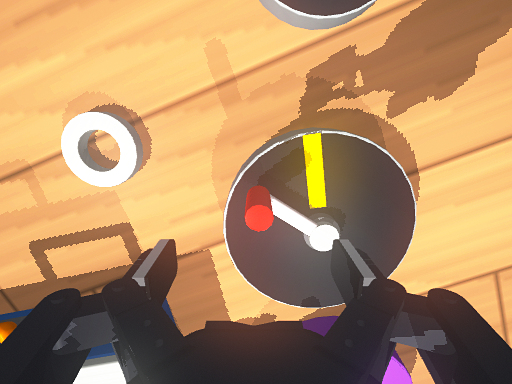

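The post top is at (259,217), nearly centred between the fingers. The hub is at (322,236), and the stripe runs from (313,135) to (319,207).

Run:
```python
from h import *
s=robot.get_state();print(s['eef_pos'],s['orientation'])
print('top',ray('wrist',[259,217],.116),'hub',ray('wrist',[322,236],.066))
m=ray('wrist',[[313,135],[319,207]],.046);print(m, m[1]-m[0])
```

```text
[0.5079 0.277  0.1552] [[ 0.9291 -0.0035  0.3697]
 [-0.3698 -0.0019  0.9291]
 [-0.0025 -1.     -0.003 ]]
top [[0.5088 0.2808 0.116 ]] hub [[0.5689 0.3233 0.066 ]]
[[0.4779 0.3482 0.046 ]
 [0.5482 0.3317 0.046 ]] [ 0.0703 -0.0164  0.    ]
```

```bash
python3 -m inch '[1,0,0.05,0,0,0,0, 1,0,0.05,0,0,0,0, -1,0,0,0,0,0,0, -1,0,0,0,0,0,0, -1,0,0,0,0,0,0]' 30; python3 -m inch '[-1,0,0,0,0,0,0, -1,0,0,0,0,0,0]'
python3 - <<'E'
from h import *
s=robot.get_state();p=s['eef_pos'];R=s['orientation'];print(s['t'],p,s['grip_width'],s['wrist_force'])
c=np.array([.5688,.3231]);a0=np.arctan2(*(p[:2]-c)[::-1]);r=np.linalg.norm(p[:2]-c);a1=np.arctan2(.232,-.973)
a0%=2*np.pi
print(a0,a1,r)
q=p.copy()
for a in np.linspace(a0,a1,9)[1:]:
    n=np.r_[c+r*np.array([np.cos(a),np.sin(a)]),p[2]];print(R.T@(n-q)/.75);q=n
E
```

```text
t: 2.08
eef_pos: [0.5109, 0.2786, 0.0837]
orientation: [[0.929, 0.004, 0.37], [-0.37, 0.002, 0.929], [0.003, -1.0, 0.003]]
wrist_force: [0.8, 0.1, -0.0]
grip_width: 0.0323
t: 2.33
eef_pos: [0.5106, 0.2783, 0.0833]
orientation: [[0.929, 0.003, 0.37], [-0.37, 0.002, 0.929], [0.002, -1.0, 0.003]]
wrist_force: [-0.6, 0.4, 6.2]
grip_width: 0.0211
2.325 [0.5106 0.2783 0.0833] 0.021078750332399324 [-0.5518  0.4181  6.192 ]
3.7970909668836894 2.9075252936001217 0.07343082371191391
[-0.009  -0.      0.0061]
[-0.0083  0.      0.007 ]
[-0.0075  0.      0.0079]
[-0.0065  0.      0.0087]
[-0.0055  0.      0.0094]
[-0.0045  0.      0.0099]
[-0.0033  0.      0.0104]
[-0.0022  0.      0.0107]
```

```bash
python3 -m inch '[-1,-0.009,0,0.006,0,0,0, -1,-0.0083,0,0.007,0,0,0, -1,-0.0075,0,0.008,0,0,0, -1,-0.0065,0,0.0087,0,0,0, -1,-0.0055,0,0.0094,0,0,0]'; python3 -m inch '[-1,-0.0045,0,0.01,0,0,0, -1,-0.0033,0,0.0104,0,0,0, -1,-0.0022,0,0.0107,0,0,0, -1,0,0,0,0,0,0, -1,0,0,0,0,0,0]'
python3 - <<'E'
from h import *
s=robot.get_state();print(s['t'],s['eef_pos'],s['grip_width'],s['wrist_force'])
d=s['eef_pos'][:2]-[.5688,.3231];print(d/np.linalg.norm(d),np.linalg.norm(d))
E
```

```text
t: 2.95
eef_pos: [0.4927, 0.3126, 0.083]
orientation: [[0.928, -0.002, 0.372], [-0.372, -0.004, 0.928], [-0.0, -1.0, -0.005]]
wrist_force: [-8.6, -6.4, 14.6]
grip_width: 0.021
t: 3.58
eef_pos: [0.4919, 0.3388, 0.0825]
orientation: [[0.929, -0.007, 0.37], [-0.37, -0.0, 0.929], [-0.006, -1.0, -0.003]]
wrist_force: [-10.9, -1.9, 11.7]
grip_width: 0.021
3.575 [0.4919 0.3388 0.0825] 0.021048038374411243 [-10.8566  -1.9416  11.7135]
[-0.9798  0.1999] 0.07843544117878387
```

```bash
python3 -m inch '[-1,0,0,0.003,0,0,0, -1,0,0,0,0,0,0, 0.5,0,0,0,0,0,0, 0.5,0,0,0,0,0,0, 0.5,0,-0.08,0,0,0,0]'; python3 -m inch '[0.5,0,-0.08,0,0,0,0, 0.5,0,0,0,0,0,0, 0.5,0,0,0,0,0,0]'
python3 - <<'E'
from h import *
s=robot.get_state();print(s['t'],s['eef_pos'],s['joint_velocities'])
im=robot.capture('wrist');np.save('w3.npy',im);t=robot.capture('top');np.save('t3.npy',t)
big=cv2.resize(t[145:235,95:215],(600,450),interpolation=cv2.INTER_CUBIC);o=np.hstack([big[:,:280],im[:384].copy() if 0 else cv2.resize(im,(512,450))]);
cv2.imwrite('pics/w3.png',cv2.cvtColor(o,cv2.COLOR_RGB2BGR))
E
```

```text
t: 4.2
eef_pos: [0.4938, 0.3393, 0.137]
orientation: [[0.929, -0.009, 0.37], [-0.37, -0.006, 0.929], [-0.006, -1.0, -0.009]]
wrist_force: [0.3, 0.5, 1.1]
grip_width: 0.0641
t: 4.58
eef_pos: [0.4972, 0.3416, 0.2012]
orientation: [[0.929, 0.0, 0.37], [-0.37, 0.0, 0.929], [0.0, -1.0, 0.0]]
wrist_force: [-1.0, -0.9, -0.5]
grip_width: 0.0643
4.575 [0.4972 0.3416 0.2012] [ 0.0007  0.0217 -0.0404 -0.0003 -0.0015 -0.    ]
```

View pics/w3.png

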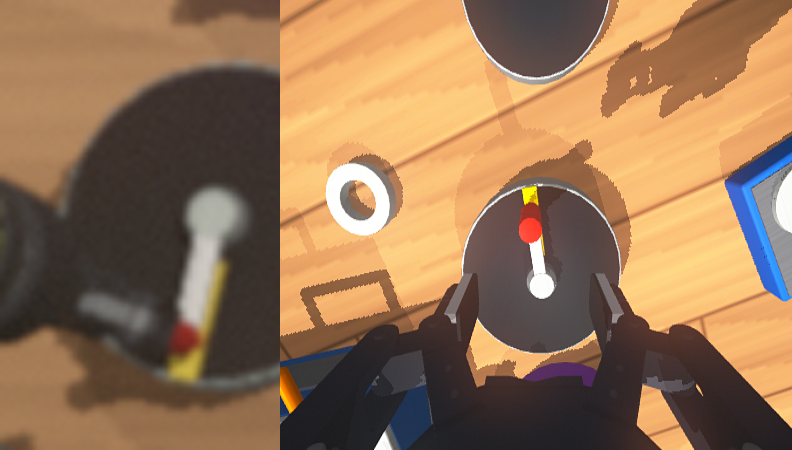

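The lever now lies over the stripe. In the wrist half of the picture the post top is at about (250,197) and the hub at (262,244) in native pixels. I'll put a number on the alignment and plan the move to the handle.

Run:
```python
from h import *
s=robot.get_state();p=s['eef_pos'];R=s['orientation']
a=ray('wrist',[250,197],.116)[0];h=ray('wrist',[262,244],.066)[0];d=(a-h)[:2];print(a,h,d/np.linalg.norm(d),np.linalg.norm(d))
d=a[:2]-[.5688,.3231];print(d/np.linalg.norm(d),np.linalg.norm(d))
t=np.load('t3.npy');Rr=hsv(t,(0,150,110),(8,255,255),(120,190,148,225));print(Rr.min(0),Rr.max(0));d=ray('top',Rr.mean(0),.105)[0,:2]-[.5685,.3229];print(d/np.linalg.norm(d),np.linalg.norm(d))
b=np.array([.5183,-.0303,.231]);print('to handle',R.T@(b-p)/.75)
```

```text
[0.4934 0.3383 0.116 ] [0.5664 0.323  0.066 ] [-0.9788  0.2047] 0.07465284578494896
[-0.9802  0.1979] 0.07695130973281092
[130 210] [133 214]
[-0.9996  0.0266] 0.07722748527644661
to handle [ 0.2105 -0.0411 -0.4491]
```

```bash
python3 -m inch '[0.5,0.035,-0.007,-0.075,0,0,0, 0.5,0.035,-0.007,-0.075,0,0,0, 0.5,0.035,-0.007,-0.075,0,0,0, 0.5,0.035,-0.007,-0.075,0,0,0, 0.5,0.035,-0.007,-0.075,0,0,0]';  python3 -m inch '[0.1,0.035,-0.007,-0.075,0,0,0, 0.1,0,0,0,0,0.0535,0, 0.1,0,0,0,0,0.0535,0, 0.1,0,0,0,0,0.0535,0, 0.1,0,0,0,0,0.0535,0]';  python3 -m inch '[0,0,0,0,0,0.0535,0, 0,0,0,0,0,0.0535,0, 0,0,0,0,0,0.0535,0, 0,0,0,0,0,0.0535,0, 0,0,0,0,0,0,0]'
python3 - <<'E'
from h import *
s=robot.get_state();p=s['eef_pos'];R=s['orientation'];print(s['joints'])
t=robot.capture('top');np.save('t4.npy',t)
Rr=hsv(t,(0,150,90),(8,255,255),(120,190,160,225));print(Rr.min(0),Rr.max(0))
for z in(.09,.1):d=ray('top',Rr.mean(0),z)[0,:2]-[.5685,.3229];print(d/np.linalg.norm(d),np.linalg.norm(d))
Y=hsv(t,(20,120,120),(35,255,255),(110,160,175,225))
im=robot.capture('wrist');np.save('w4.npy',im)
big=cv2.resize(t[150:230,100:180],(280,280),interpolation=cv2.INTER_CUBIC);o=np.hstack([np.vstack([big,np.zeros((104,280,3),np.uint8)]),im])
cv2.imwrite('pics/w4.png',cv2.cvtColor(o,cv2.COLOR_RGB2BGR))
E
```

```text
t: 5.3
eef_pos: [0.5138, 0.0298, 0.226]
orientation: [[0.929, -0.003, 0.369], [-0.369, -0.0, 0.929], [-0.003, -1.0, -0.001]]
wrist_force: [1.1, -0.4, 0.6]
grip_width: 0.0645
t: 5.92
eef_pos: [0.5174, -0.0304, 0.2309]
orientation: [[0.491, -0.004, 0.871], [-0.871, 0.0, 0.491], [-0.002, -1.0, -0.003]]
wrist_force: [0.9, 0.6, -0.1]
grip_width: 0.047
t: 6.55
eef_pos: [0.5176, -0.0302, 0.2312]
orientation: [[-0.15, -0.003, 0.989], [-0.989, 0.0, -0.15], [0.0, -1.0, -0.003]]
wrist_force: [-0.4, 0.3, 0.6]
grip_width: 0.0427
[-0.0583  0.2512 -0.1505  1.1723 -0.      1.6632]
[122 206] [133 214]
[-0.9619  0.2733] 0.07350999856713819
[-0.9738  0.2272] 0.07399400857000614
```

View pics/w4.png

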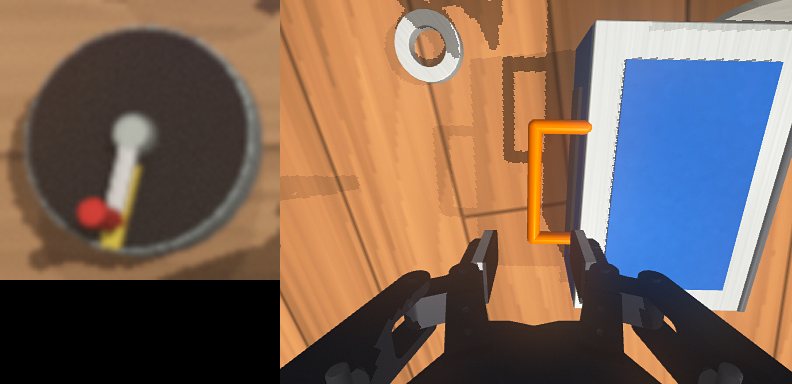

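From the top view the lever is on the mark, with a direction of about (-0.97,0.23). The wrist view shows the bar vertical at column ~254 (native), ends at rows 125 and 237, so the jaws are aligned across it.

Run:
```python
from h import *
im=np.load('w4.npy');O=hsv(im,(5,150,100),(16,255,255),(240,110,275,250))
B=O[O[:,0]<268];r=B[(B[:,1]>138)&(B[:,1]<228)];print(r.min(0),r.max(0))
e=ray('wrist',[[254,128],[256,237],r.mean(0)],.107);print(e);d=e[0]-e[1];print(np.arctan2(-d[0],d[1]),np.linalg.norm(d))
s=robot.get_state();print(s['orientation'].T@(r_:=np.r_[e[:2].mean(0)[:2],.0883]-s['eef_pos'])/.75, s['orientation'].T@(np.array([.5183,-.0303,.0883])-s['eef_pos'])/.75)
```

```text
[240 139] [267 227]
[[ 0.5267  0.0283  0.107 ]
 [ 0.5112 -0.0889  0.107 ]
 [ 0.5159 -0.0264  0.107 ]]
-0.13113800336704612 0.1181319018258294
[-0.0001  0.1912  0.0019] [0.     0.1912 0.001 ]
```

```bash
python3 -m inch '[0,0,0.064,0.0003,0,0,0, 0,0,0.064,0.0003,0,0,0, 0,0,0.063,0.0004,0,0,0, 0,0,0,0,0,0,0, -1,0,0,0,0,0,0]' 30; python3 -m inch '[-1,0,0,0,0,0,0, -1,0,0,0,0,0,0, -1,0,0,0,0,0,0]'
```

```text
t: 7.28
eef_pos: [0.5202, -0.0304, 0.0908]
orientation: [[-0.151, 0.001, 0.989], [-0.989, -0.0, -0.151], [-0.0, -1.0, 0.001]]
wrist_force: [0.8, -0.8, -0.1]
grip_width: 0.026
t: 7.65
eef_pos: [0.5176, -0.03, 0.0913]
orientation: [[-0.152, -0.002, 0.988], [-0.988, 0.001, -0.152], [-0.0, -1.0, -0.002]]
wrist_force: [-5.7, 1.2, 2.7]
grip_width: 0.0127
```

The bar is gripped. Now raising it along the arc.

```bash
python3 -m inch '[-1,0,-0.0333,0.0017,0,0,0, -1,0,-0.0329,0.005,0,0,0, -1,0,-0.0323,0.0082,0,0,0, -1,0,-0.0313,0.0114,0,0,0, -1,0,0,0,0,0,0]'
python3 - <<'E'
from h import *
s=robot.get_state();p=s['eef_pos'];d=np.array([.7654,-.0678,.107])-p;d[2]-=.0187
print(s['t'],np.arctan2(-d[2],np.hypot(*d[:2])),np.linalg.norm(d),s['wrist_force'])
E
```

```text
t: 8.28
eef_pos: [0.5365, -0.0331, 0.1901]
orientation: [[-0.152, -0.002, 0.988], [-0.988, 0.0, -0.152], [-0.0, -1.0, -0.002]]
wrist_force: [-8.1, 0.6, 0.5]
grip_width: 0.0123
8.275 0.4142946686429955 0.25293031923893144 [-8.1407  0.6095  0.511 ]
```

```bash
python3 -m inch '[-1,0,-0.03,0.0145,0,0,0, -1,0,-0.0284,0.0174,0,0,0, -1,0,-0.0265,0.02,0,0,0, -1,0,-0.0244,0.0227,0,0,0, -1,0,0,0,0,0,0]'
python3 - <<'E'
from h import *
s=robot.get_state();p=s['eef_pos'];d=np.array([.7654,-.0678,.107])-p;d[2]-=.0187
print(s['t'],np.arctan2(-d[2],np.hypot(*d[:2])),np.linalg.norm(d),s['wrist_force'])
im=robot.capture('side');np.save('s5.npy',im);big=cv2.resize(im[110:260,200:370],None,fx=3.5,fy=3.5,interpolation=cv2.INTER_CUBIC);cv2.imwrite('pics/s5.png',cv2.cvtColor(big,cv2.COLOR_RGB2BGR))
E
```

```text
t: 8.9
eef_pos: [0.5912, -0.0423, 0.2744]
orientation: [[-0.152, -0.001, 0.988], [-0.988, -0.001, -0.152], [0.001, -1.0, -0.001]]
wrist_force: [-13.9, -0.5, 12.3]
grip_width: 0.0127
8.9 0.813041630010477 0.2562018510452546 [-13.8874  -0.5284  12.3319]
```

View pics/s5.png

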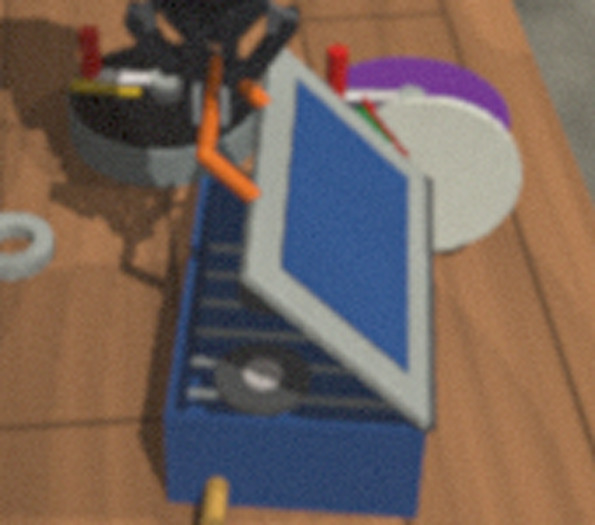

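The lid sits at about 0.8 rad, with its edge near the green stripes on the disc at (370,120). The lever is still on its mark. I'm going past balance now, shifted slightly outward to relieve the radial load.

```bash
python3 -m inch '[-1,0,-0.024,0.0223,0,0,0, -1,0,-0.0214,0.0244,0,0,0, -1,0,-0.0175,0.0279,0,0,0, -1,0,0,0,0,0,0, -1,0,0,0,0,0,0]'
python3 - <<'E'
from h import *
s=robot.get_state();p=s['eef_pos'];d=np.array([.7654,-.0678,.107])-p;d[2]-=.0187
print(s['t'],np.arctan2(-d[2],np.hypot(*d[:2])),np.linalg.norm(d),s['wrist_force'])
im=robot.capture('side');np.save('s6.npy',im);big=cv2.resize(im[110:220,220:370],None,fx=4,fy=4,interpolation=cv2.INTER_CUBIC);cv2.imwrite('pics/s6.png',cv2.cvtColor(big,cv2.COLOR_RGB2BGR))
E
```

```text
t: 9.57
eef_pos: [0.6497, -0.0519, 0.3192]
orientation: [[-0.153, 0.005, 0.988], [-0.988, -0.003, -0.153], [0.002, -1.0, 0.005]]
wrist_force: [-2.1, -4.6, 5.8]
grip_width: 0.0124
9.575 1.1025663749185888 0.2587919007899749 [-2.1157 -4.648   5.7921]
```

View pics/s6.png

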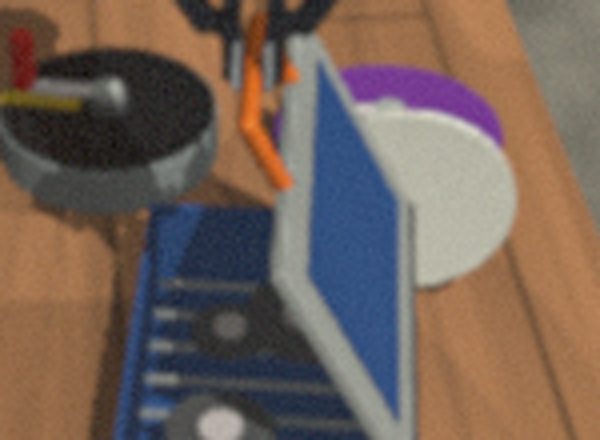

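The stripes are now hidden behind the lid, so it is past balance. I'll measure the lid angle from its near-end edge in the side pictures.

```bash
cat >> h.py <<'E'
def nearang(px):
    c=robot.get_calibration('side');T=c['world_from_camera'];y=np.array([.151,.9886,0]);C=np.array([.6667,-.0529,0]);o=T[:3,3]
    d=np.c_[(np.array(px)-[c['cx'],c['cy']])/c['fx'],np.ones(len(px))]@T[:3,:3].T
    P=o+d*((-.151-(o-C)@y)/(d@y))[:,None]
    x=(P-C)@np.array([.9886,-.151,0]);v=np.c_[x,P[:,2]];e=v[0]-v[1];return v,np.arctan2(e[1],-e[0]),np.hypot(*e)
E
python3 - <<'E'
from h import *
print(nearang([[270,187.7],[322.9,231.4]]));print(nearang([[290.7,177.5],[320.5,219]]))
E
```

```text
(array([[-0.0426,  0.2533],
       [ 0.0982,  0.1075]]), np.float64(0.8027438659008018), np.float64(0.20267055983539703))
(array([[0.0071, 0.2887],
       [0.0884, 0.1532]]), np.float64(1.030175686972431), np.float64(0.1581216053205938))
```

```bash
python3 -m inch '[-1,0,0.0148,-0.0261,0,0,0, -1,0,0.0171,-0.0246,0,0,0, -1,0,0.017,-0.0206,0,0,0, -1,0,0,0,0,0,0, -1,0,0,0,0,0,0]'; python3 -m inch '[-1,0,0,0,0,0,0, -1,0,0,0,0,0,0]'
python3 - <<'E'
from h import *
s=robot.get_state();p=s['eef_pos'];d=np.array([.7654,-.0678,.107])-p;d[2]-=.0187
print(s['t'],np.arctan2(-d[2],np.hypot(*d[:2])),np.linalg.norm(d),s['wrist_force'])
im=robot.capture('side');np.save('s7.npy',im);big=cv2.resize(im[110:240,200:370],None,fx=4,fy=4,interpolation=cv2.INTER_CUBIC);cv2.imwrite('pics/s7.png',cv2.cvtColor(big,cv2.COLOR_RGB2BGR))
E
```

```text
t: 10.25
eef_pos: [0.5953, -0.0426, 0.2803]
orientation: [[-0.152, -0.002, 0.988], [-0.988, -0.001, -0.152], [0.001, -1.0, -0.002]]
wrist_force: [-5.7, -3.2, 3.7]
grip_width: 0.0126
t: 10.5
eef_pos: [0.5955, -0.0426, 0.2805]
orientation: [[-0.152, -0.002, 0.988], [-0.988, -0.001, -0.152], [0.001, -1.0, -0.002]]
wrist_force: [-5.4, -3.4, 4.4]
grip_width: 0.0128
10.5 0.8417132793049187 0.2577601944532193 [-5.4382 -3.4284  4.4389]
```

View pics/s7.png

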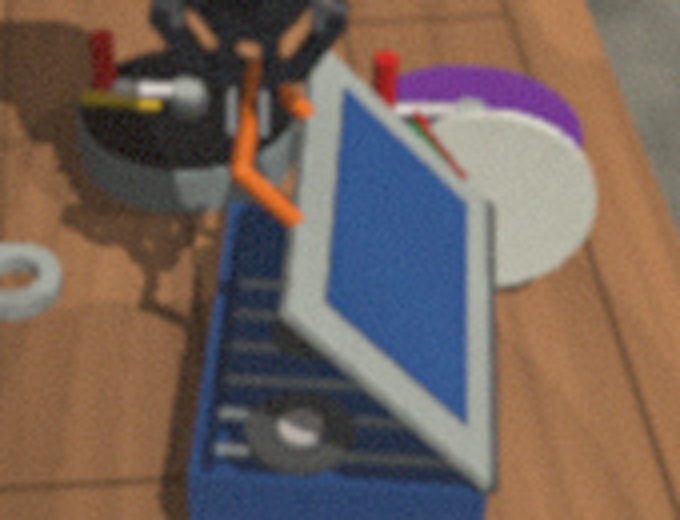

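The lid edge covers part of the green stripes at (415,125), and the red stripe is visible just above, so the lid is below balance. The lever is over the mark and the bearing hasn't moved.

Run:
```python
from h import *
print(nearang([[270.7,187.8],[322.5,231.6]]))
a=np.load('top0.npy');t=robot.capture('top')
for n,lo,hi,b in(('bottle',(40,100,30),(85,255,255),(370,140,430,200)),('red',(0,150,90),(8,255,255),(110,190,165,225)),('bearing',(0,0,140),(179,60,255),(180,215,225,265)),('spanner',(0,0,140),(179,60,255),(340,200,410,255))):
    f=lambda im:hsv(im,lo,hi,b).mean(0)
    print(n,f(a),f(t))
Rr=hsv(t,(0,150,90),(8,255,255),(110,190,165,225))
d=ray('top',Rr.mean(0),.1)[0,:2]-[.5685,.3229];print('lever',d/np.linalg.norm(d),robot.get_state()['joint_velocities'])
```

```text
(array([[-0.0409,  0.253 ],
       [ 0.0972,  0.1066]]), np.float64(0.8145391907364615), np.float64(0.2012379272333344))
bottle [395.8456 169.5058] [395.7946 169.4884]
red [148.7952 206.4578] [126.8971 210.7647]
bearing [202.5145 239.8623] [195.6575 239.5845]
spanner [375.138  228.8499] [375.0541 228.8588]
lever [-0.9738  0.2275] [-0.0013 -0.0005 -0.0011  0.001  -0.0014 -0.0005]
```

The lid reads 0.81–0.84 rad. The bearing's mean shifted in the top view, possibly because the arm's shadow or the arm itself changes the mask. I'll check it in the side view before handing in.

Run:
```python
from h import *
f=lambda im:hsv(im,(0,0,120),(179,70,255),(185,165,222,195))
a,b=f(np.load('side0.npy')),f(np.load('s7.npy'));print(len(a),a.mean(0),len(b),b.mean(0))
if np.abs(a.mean(0)-b.mean(0)).max()<3: robot.job_done();print('handed in',robot.get_state()['t'])
```

```text
307 [203.2704 179.4463] 323 [203.1858 179.4799]
the job is handed in; nothing more can be done
the job is handed in; nothing more can be done
```

The job is handed in with the gripper still holding the lid by its handle, just below the balance point. No verdict is reported.

**What I did:** I gripped the pump lever's post and turned it about 50° onto the yellow mark with the lid shut. Then I pinched the handle bar and raised the lid to about 1.10 rad. The side picture and the arm's own position agree on that. Finally I eased it back to about 0.81 rad by the picture, or 0.84 by the arm's position. The allowed range is 0.75 to 0.925.

**Last checks:**
- **Lever:** it points along (-0.974, 0.228) and the mark along (-0.973, 0.232), so it is within about 0.01 rad. The earlier close-up put it about 0.03 rad off. The limit is 0.1.
- **Arm:** it was at rest with about 8 N at the wrist, and the fingers were closed on the bar.
- **Bottle and spanner:** unmoved to within 0.1 pixel.

**Disagreements:**
- **Bearing:** the top view showed an apparent 7-pixel shift, while the side view showed it unmoved to within 0.1 pixel. I took the top-view shift to be the arm or its shadow in the mask.
- **First wrist picture:** taken just after a move, it was about 7 mm off the top view. The next one agreed.
- **Handle radius:** while holding the lid, it measured about 258 mm instead of 250. That probably comes from where the bar sits between the fingers, and could account for the 0.03 rad gap between the two lid readings.

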